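# Roll a pipe offcut into the marked groove of the layout rack

### The arm

A 6-joint arm with a two-finger parallel gripper is mounted at the origin on a cart in front of the work surface, level with it; the furniture and walls round the work are solid. World frame = base frame: x ahead of the robot, y to its left, z up, the work surface at z = 0. Lengths are in m, angles in rad, forces in N, time in s.
With the tool pointing down it reaches from about 0.3 to 0.775 m from the base axis. Payload 14.6 kg.
Tool frame: the origin (TCP) lies at the very end of the fingers, on their centre line; the grasp point (between the pads) lies 19 mm behind it; z points along the fingers, y is the line along which they close (so a half turn about z gives the same grasp; the last joint's range is limited). The gripper opens to 94 mm and grips with 3 to 60 N. Pads are 16 mm wide; open, the fingers measure 119 mm over their backs; the gripper's body (75 mm by 177 mm) begins 78 mm behind the grasp point.
Start: joints at [1.103, 0.3, 1.521, -0, 1.321, -0.067], TCP at [0.215, 0.506, 0.205] pointing down, gripper open.
Joint ranges: [-3.03, 3.03], [-0.79, 2.21], [0.23, 2.52], [-1.04, 4.18], [0, 3.07], [-2.55, 2.55]. Speed limits (rad/s): [2.22, 2.22, 2.57, 3.14, 3.14, 3.14].

### API

Orientations are given as [roll, pitch, yaw] about the fixed x, y, z axes, in that order (R = Rz(yaw) Ry(pitch) Rx(roll)).
In Python, from station import ctrl gives the robot as it stands.
- The arm moves only by the tool move_arm, never from a script. Its argument "targets" is a list of rows, each a list of 6 numbers: the shift along the tool's x, y, z in units of 1000 mm (1.0 is 1000 mm), then the turn, a rotation vector about the tool's x, y, z in units of 30 degrees (1.0 is 30 degrees). In form: [[tx, ty, tz, ax, ay, az], ...]. A call has exactly 5 rows; each row is the pose to reach, as a shift and turn from the pose commanded when the call began, along the tool's axes at that moment; what a row does not reach only later rows make up. A row lasts 1/12 s, in which the tool goes at most 41.7 mm and 7.16 degrees, less where a joint would pass 70% of its speed; a pose out of reach is approached as far as the arm can. A call with a number of a shift or a turn outside -1 to 1 is refused whole. A call with a gripper value outside its range is refused whole. "fingers" is the opening, from -1 (shut) to 1 (fully open), set as the call begins (left out, the last holds). The fingers move at their own pace and stop on an object; "grip_force" is the grip in N (left out, the last holds). Time passes only in rows, so rows that repeat a pose let the fingers close, or fill a call up. It gives the time, the measured TCP pose, the force and the opening at its end, in the units of the state.
- ctrl.get_obs(): the state, without advancing time (a new reading comes with each control period).
- ctrl.camera(name): name is "side" or "top"; returns the picture (420x560x3 uint8, red, green, blue); there is no depth.
- ctrl.camera_info(name): a dict with "fx", "fy", "cx", "cy" (pixels), "rvec" (rotation vector, rad) and "tvec" (3), from world to camera coordinates, as OpenCV has them. Camera axes: x right, y down, z forward; pixel columns grow to the right and rows downward; lengths in m; the calibration is good to about 2 mm. A picture is of the moment at which its call begins. camera_info takes no time and is no camera call.
- ctrl.hand_in(): hands the job in, once; it reports no verdict.
The state is a dict: "time_s": time; "qpos": joint angles; "joint_vel": joint speeds; "tau": joint torques, N m; "ee_pos": TCP position; "eef_rot": TCP orientation; "force": force on the tool from outside, world axes, zero at the start; "moment": the same for the moment, N m; "grip_width": finger opening in m.
Only numpy, scipy, OpenCV 4.12 (cv2) and the standard library are available. Lean on these libraries where they do the work, as an engineer would, in place of code of your own. Each camera call takes 0.05 s, during which the arm holds its last target. There are 200 camera calls.

### The job

Pressing gently on top of the pipe offcut, roll it out of the middle groove of the steel rack, along the rack and into the end groove beside which the triangular magnet square lies. Keep it rolling slowly under the fingers until it drops in: do not grip or lift it, push it on its side or let it run away; leave it seated in that groove, square to the rack, and do not disturb anything else.

Things in the scene. Friction and masses are not known exactly. Their poses are not given: they have to be found in the camera images.
- pipe: Loose dark steel pipe, lying: diameter 60 mm, length 100 mm, 0.35 to 0.7 kg. Origin on its axis at mid-length; own x runs along the axis and stays level (y, z turn as it rolls). Axis 38.5 mm above the bench in a groove, 42 mm on a flat bar; its top is 30 mm higher. Some rolling resistance: it stays where it is left on a bar.
- rack: Fixed rack, 120 (x) by 252 (y) by 12 mm high: four flat bars on a base plate. 28 mm gaps between bars are three grooves along rack x, at y = +85, 0, -85 mm. The pipe lies along rack x, rolls along rack y, sinks 3.5 mm into a groove on the two bar edges and must climb that to leave. Bars between grooves are 57 mm wide, end bars 27 mm. Origin: centre of the underside, on the bench; z up.
- groove_left (a point): Centre of the groove at rack y = +85 mm, level with the bar tops (12 mm above the bench). A seated pipe has its centre 26.5 mm above it.
- groove_mid (a point): Centre of the middle groove (the pipe starts here), level with the bar tops.
- groove_right (a point): Centre of the groove at rack y = -85 mm, level with the bar tops.
- magnet_square: Loose triangular welding magnet square, 100 x 100 x 17 mm, lying flat on the bench beyond the far end (rack +x) of one of the two end grooves: it marks the groove to use. It lies about 123 mm from that groove's centre and over 200 mm from the other one's. Origin at the centre of its underside. Not to be moved.
- tee: Loose welded tee coupon, 50 x 80 x 43 mm high, on the bench beyond the far end of the other end groove. Origin at the centre of its underside. Not to be moved.
- bolt: Loose bolt, 60 mm tall, 23 mm wide, standing on the bench near the rack's near side (rack -x). Origin at the centre of its underside. Not to be moved.

How it is judged:
On the way, in this order (a step that is already met when the one before it is completed fails the run):
1. the pipe is rolled up out of the middle groove towards the marked one, under the fingers (contact force between the fingers and pipe above 0.5 N and ((horizontal distance between magnet_square and groove_left below 0.165 m and y of pipe in the frame of rack above 0.015 m) or (horizontal distance between magnet_square and groove_right below 0.165 m and y of pipe in the frame of rack below -0.015 m))), for 0.05 s.
2. it is still rolled under the fingers on the second half of the bar (contact force between the fingers and pipe above 0.5 N and ((horizontal distance between magnet_square and groove_left below 0.165 m and y of pipe in the frame of rack above 0.048 m) or (horizontal distance between magnet_square and groove_right below 0.165 m and y of pipe in the frame of rack below -0.048 m))), for 0.05 s.
At the end, for the whole second after the job is handed in: The pipe rests in the end groove beside the magnet square: its axis within 5 mm of the groove's centre line (along rack y) and its middle within 20 mm of the rack's middle (along rack x), seated (axis 36.5 to 40.5 mm above the bench), parallel to the groove within 0.08 rad and still (((horizontal distance between magnet_square and groove_left below 0.165 m and y of pipe in the frame of rack between 0.08 and 0.09 m) or (horizontal distance between magnet_square and groove_right below 0.165 m and y of pipe in the frame of rack between -0.09 and -0.08 m)) and height (world z) of pipe between 0.0365 and 0.0405 m and angle between the x axis of pipe and the x axis of rack, either way round below 0.08 rad and x of pipe in the frame of rack between -0.02 and 0.02 m and linear speed of pipe below 0.02 m/s); the robot touches nothing.
It fails at once if the pipe is pressed with more than 25 N (contact force between any of the fingers, the arm and pipe above 25 N).
It fails at once if the pipe is touched low on its side, or gripped, instead of on its top (contact force between the fingers and pipe above 0.5 N and height (world z) of the grasp point below 0.076 m).
It fails at once if the pipe is lifted off the rack (height (world z) of pipe above 0.05 m).
It fails at once if the pipe runs away (faster than 0.3 m/s) (linear speed of pipe above 0.3 m/s).
It fails at once if the magnet square, tee coupon or bolt is disturbed (over 15 mm) (distance of any of magnet_square, tee, bolt from where it was at the start of the episode above 0.015 m).
It also fails if it takes over 54 s, if anything falls off the work surface, if the arm or the gripper's body presses on something with over 40 N, if the wrist force passes 120 N, or if a joint passes its speed limit or range.

## Working session

There is one attempt and no reset: what is moved stays moved. The work goes in short steps, Python scripts to look and compute and a tool call to move; the robot and the scene stay as the last step left them, time stands still between calls to the robot, and variables do not carry over. Pictures are saved under pics/ and viewed, on a budget of 10 in all, crops included, one or two more only if the job needs it, and the job is handed in when it is done.

Besides the shell and the picture viewer there is one more tool, called after "Call:" as a command line: name --pt "numbers of a row" for each row, then --argument value for the rest. move_arm: Moves the arm, as the interface text tells. Shifts and turns lie within -1 to 1; 1 stands for 1000 mm of shift or 30 degrees of turn. Its arguments: {"type":"object","properties":{"targets":{"type":"array"},"fingers":{"type":"number"},"grip_force":{"type":"number"}},"required":["targets"]}

```bash
mkdir -p pics
python3 - <<'E'
from station import ctrl
import cv2,numpy as np
for n in("top","side"):
    im=ctrl.camera(n); cv2.imwrite(f"pics/{n}0.png",im[:,:,::-1]); i=ctrl.camera_info(n); print(n,i)
    R=cv2.Rodrigues(np.array(i['rvec'],float))[0]; print(-R.T@np.array(i['tvec']).ravel())
print(ctrl.get_obs())
E
```

```text
top {'fx': 490.30753950415385, 'fy': 490.30753950415385, 'cx': 283.5784907159278, 'cy': 208.46340783520446, 'rvec': array([ 2.14008275, -2.12892161,  0.13807349]), 'tvec': array([-0.04570604,  0.55743369,  0.83554577])}
[ 0.42730588 -0.0607461   0.90811766]
side {'fx': 508.2134939347794, 'fy': 508.2134939347794, 'cx': 278.6096060952427, 'cy': 211.03826538839803, 'rvec': array([ 2.4736738 , -0.22715076,  0.0957886 ]), 'tvec': array([-0.55001439,  0.0936689 ,  0.84741007])}
[ 0.44792998 -0.53848612  0.73401972]
{'time_s': 0.1, 'qpos': array([ 1.10340654e+00,  3.00402848e-01,  1.52154866e+00, -9.09577456e-06,
        1.32070355e+00, -6.66184315e-02]), 'joint_vel': array([-0.00216207, -0.00253088, -0.00181211, -0.00112217,  0.00023093,
        0.00049764]), 'tau': array([-5.04557229e-04, -5.32648194e+01, -3.53281009e+01,  7.09142885e-02,
        2.35411531e-02, -4.29197917e-05]), 'ee_pos': array([0.21447233, 0.50618888, 0.20493748]), 'eef_rot': array([-3.14053202e+00, -6.19326838e-05,  2.74082352e+00]), 'force': array([0.50531108, 0.73262103, 0.17384202]), 'moment': array([ 0.00201739,  0.04256199, -0.02379127]), 'grip_width': 0.09400133581572509}
```

View pics/top0.png

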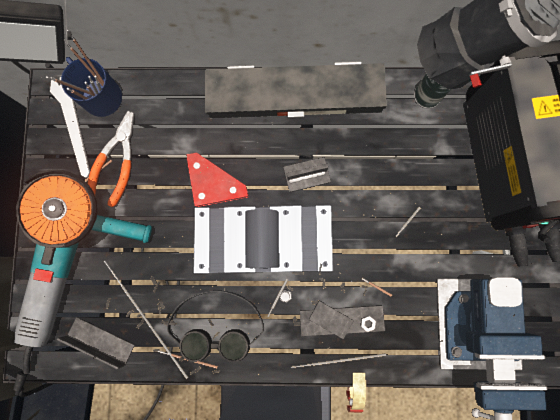

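View pics/side0.png

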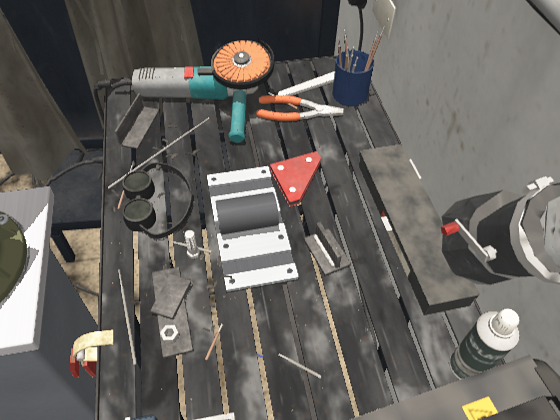

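The top view shows the rack as a white rectangle from about (194,207) to (332,272), with the pipe at column 263. The red magnet square is at (215,182), beside the left (+y) groove. The tee is at (307,175) and the bolt at (286,296). The side view agrees.

```bash
cat > h.py <<'E'
import cv2,numpy as np
from station import ctrl
def ray(n,uv,z):
    i=ctrl.camera_info(n);R=cv2.Rodrigues(np.array(i['rvec'],float))[0];t=np.array(i['tvec'],float).ravel()
    uv=np.atleast_2d(uv).astype(float);d=np.c_[(uv[:,0]-i['cx'])/i['fx'],(uv[:,1]-i['cy'])/i['fy'],np.ones(len(uv))]@R
    c=-R.T@t;return c+d*((z-c[2])/d[:,2])[:,None]
def proj(n,p):
    i=ctrl.camera_info(n);K=np.array([[i['fx'],0,i['cx']],[0,i['fy'],i['cy']],[0,0,1.]])
    return cv2.projectPoints(np.atleast_2d(p).astype(float),np.array(i['rvec'],float),np.array(i['tvec'],float),K,None)[0][:,0]
E
python3 - <<'E'
from h import *
for n in("top","side"):
    im=cv2.imread(f"pics/{n}0.png"); h=cv2.cvtColor(im,cv2.COLOR_BGR2HSV)
    m=((h[...,2]>130)&(h[...,1]<50)).astype(np.uint8)*255
    box=(180,195,345,285) if n=="top" else (200,160,302,292)
    k=np.zeros_like(m);k[box[1]:box[3],box[0]:box[2]]=m[box[1]:box[3],box[0]:box[2]]
    nl,lab,st,_=cv2.connectedComponentsWithStats(k)
    pts=np.concatenate([np.argwhere(lab==j)[:,::-1] for j in range(1,nl) if st[j,4]>150])
    w=ray(n,pts,.012)[:,:2]
    r=cv2.minAreaRect((w*1000).astype(np.float32)); print(n,"rack",r)
    red=((h[...,1]>130)&((h[...,0]<8)|(h[...,0]>172))&(h[...,2]>80)).astype(np.uint8)
    cs=max((c for c in cv2.findContours(red,0,2)[0] if 180<cv2.boundingRect(c)[0]<330 and 140<cv2.boundingRect(c)[1]<220),key=cv2.contourArea)
    print("magnet",ray(n,cv2.minEnclosingTriangle(cs)[1][:,0],.017).round(3).tolist())
im=cv2.imread("pics/top0.png")
print(im[196:282,263].mean(1).round().astype(int).tolist()); print(im[240,225:305].mean(1).round().astype(int).tolist());print(im[220,225:305].mean(1).round().astype(int).tolist())
c=cv2.resize(im[190:310,180:345],None,fx=4.8,fy=4.8,interpolation=2);cv2.imwrite("pics/top0c.png",c)
print("bolt",ray("top",[286,296],.06))
E
```

```text
top rack ((495.1330261230469, -3.832977294921875), (143.94606018066406, 254.26637268066406), 1.27653169631958)
magnet [[0.685, 0.147, 0.017], [0.563, 0.122, 0.017], [0.587, 0.002, 0.017]]
side rack ((489.768798828125, -5.4034576416015625), (151.008056640625, 256.47021484375), 1.4028757810592651)
magnet [[0.686, 0.147, 0.017], [0.56, 0.121, 0.017], [0.585, -0.007, 0.017]]
[75, 71, 72, 73, 73, 72, 73, 72, 67, 78, 115, 104, 125, 118, 121, 118, 119, 118, 120, 119, 121, 122, 120, 120, 119, 121, 121, 118, 120, 120, 121, 117, 121, 120, 121, 120, 121, 121, 121, 121, 121, 121, 120, 122, 121, 121, 120, 123, 122, 122, 121, 122, 123, 123, 123, 123, 124, 123, 121, 122, 124, 123, 123, 124, 124, 120, 122, 122, 120, 122, 122, 100, 78, 129, 131, 135, 125, 127, 125, 121, 119, 115, 103, 94, 97, 145]
[255, 250, 248, 247, 246, 245, 246, 247, 247, 247, 246, 247, 248, 248, 249, 248, 248, 249, 251, 255, 136, 71, 84, 93, 96, 100, 103, 106, 106, 111, 111, 115, 112, 118, 128, 126, 129, 125, 121, 118, 116, 113, 110, 109, 106, 107, 101, 102, 97, 94, 91, 81, 68, 107, 255, 253, 248, 248, 249, 249, 250, 250, 249, 249, 249, 248, 250, 249, 249, 248, 248, 249, 249, 250, 251, 255, 199, 133, 127, 132]
[254, 250, 247, 247, 246, 244, 245, 245, 245, 246, 245, 246, 247, 247, 248, 247, 246, 247, 249, 255, 129, 68, 81, 88, 93, 96, 102, 106, 108, 106, 110, 111, 116, 122, 121, 127, 123, 124, 119, 117, 119, 113, 111, 109, 109, 106, 102, 103, 96, 94, 88, 81, 66, 119, 255, 252, 247, 247, 248, 248, 249, 247, 247, 248, 246, 247, 248, 247, 247, 247, 245, 247, 248, 248, 251, 255, 152, 118, 125, 126]
bolt [[ 0.40405414 -0.04831607  0.06      ]]
```

View pics/top0c.png

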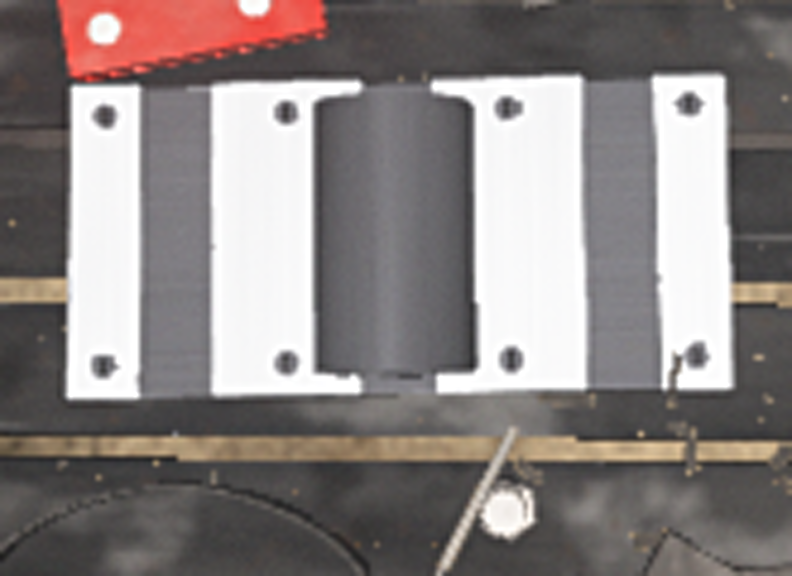

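The crop shows the rack corners at crop (70,85), (725,75), (733,388) and (67,397). The pipe's silhouette spans columns 316–475 and rows 95–373. The red square sits beyond the left groove at column 176.

Run:
```python
from h import *
f=lambda a:np.array(a)/4.8+[180,190]-.4
c=ray("top",f([(70,85),(725,75),(733,388),(67,397)]),.012)
print(c.round(4).tolist(),c.mean(0)); print([np.linalg.norm(c[i]-c[i-1]).round(4) for i in range(4)])
yd=(c[0]+c[3]-c[1]-c[2])[:2]; print("rack yaw", np.arctan2(-yd[0],yd[1]))
g=ray("top",f([(361,83),(433,80),(436,390),(362,394),(140,240),(211,240),(583,240),(657,240)]),.012);print("grooves",g.round(4).tolist())
p=ray("top",f([(318,230),(474,230)]),.0385);print("pipe sides",p.round(4).tolist())
# ends: upper end (far) & lower end at mid col: top rim z~.0685
print("ends",ray("top",f([(396,95),(396,373)]),.0385).round(4).tolist(),ray("top",f([(396,88),(396,375)]),.0685).round(4).tolist())
# predicted
```

```text
[[0.5636, 0.1238, 0.012], [0.5684, -0.1291, 0.012], [0.4489, -0.1312, 0.012], [0.444, 0.1209, 0.012]] [ 0.50623839 -0.00390857  0.012     ]
[np.float64(0.1197), np.float64(0.2529), np.float64(0.1195), np.float64(0.2521)]
rack yaw 0.019374576590618933
grooves [[0.5648, 0.0111, 0.012], [0.5661, -0.0167, 0.012], [0.4475, -0.0191, 0.012], [0.4458, 0.0089, 0.012], [0.5037, 0.0949, 0.012], [0.5039, 0.0676, 0.012], [0.5046, -0.0746, 0.012], [0.5047, -0.1027, 0.012]]
pipe sides [[0.5055, 0.0241, 0.0385], [0.5058, -0.0338, 0.0385]]
ends [[0.5562, -0.0042, 0.0385], [0.453, -0.0055, 0.0385]] [[0.5544, -0.0061, 0.0685], [0.4514, -0.0075, 0.0685]]
```

Call:
move_arm --pt "-0.028 -0.022 0 0 0 -0.16" --pt "-0.056 -0.044 0 0 0 -0.32" --pt "-0.084 -0.066 0 0 0 -0.48" --pt "-0.112 -0.088 0 0 0 -0.64" --pt "-0.14 -0.11 0 0 0 -0.803" --fingers -1 --grip_force 20

```text
time_s: 0.52
ee_pos: [0.3009, 0.3489, 0.2052]
eef_rot: [-3.141, -0.0, -3.117]
force: [1.0, -0.3, -0.2]
grip_width: 0.0642
```

Call:
move_arm --pt "-0.018 -0.033 0 0 0 0" --pt "-0.036 -0.066 0 0 0 0" --pt "-0.054 -0.1 0 0 0 0" --pt "-0.072 -0.133 0 0 0 0" --pt "-0.09 -0.167 0 0 0 0"

```text
time_s: 0.93
ee_pos: [0.3942, 0.1836, 0.2054]
eef_rot: [3.142, -0.0, -3.122]
force: [0.4, 0.5, 0.0]
grip_width: 0.0311
```

Call:
move_arm --pt "-0.018 -0.033 0.01 0 0 0" --pt "-0.036 -0.066 0.02 0 0 0" --pt "-0.054 -0.1 0.03 0 0 0" --pt "-0.072 -0.133 0.04 0 0 0" --pt "-0.09 -0.167 0.05 0 0 0"

```text
time_s: 1.35
ee_pos: [0.4875, 0.0182, 0.1548]
eef_rot: [3.142, -0.0, -3.122]
force: [1.1, 0.9, -0.1]
grip_width: 0.0007
```

Call:
move_arm --pt "-0.006 -0.011 0.015 0 0 0" --pt "-0.012 -0.022 0.03 0 0 0" --pt "-0.017 -0.032 0.045 0 0 0" --pt "-0.017 -0.032 0.06 0 0 0" --pt "-0.017 -0.032 0.07 0 0 0"

```text
time_s: 1.77
ee_pos: [0.5042, -0.012, 0.0838]
eef_rot: [3.141, -0.002, -3.123]
force: [0.1, -0.1, -0.4]
grip_width: 0.0006
```

Run:
```python
from h import *
o=ctrl.get_obs();print(o['ee_pos'],o['eef_rot'],o['force'])
a=ctrl.camera("top");b=ctrl.camera("side")
c=np.hstack([cv2.resize(x,(400,400),interpolation=2) for x in (a[180:300,190:310],b[160:300,180:320])]);cv2.imwrite("pics/p1.png",c[:,:,::-1])
```

```text
[ 0.50419433 -0.01199932  0.08375283] [ 3.14134743e+00 -1.95882404e-03 -3.12292918e+00] [ 0.08653909 -0.07639691 -0.37353365]
```

View pics/p1.png

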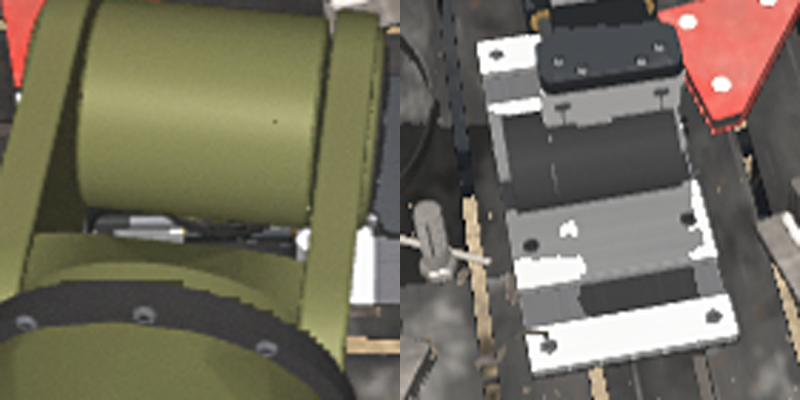

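The side view shows the gripper centred over the pipe, with the fingertips hidden behind the gripper's body. The arm blocks the top view. Next I descend gently.

Call:
move_arm --pt "0 -0.001 0.003 0 0 0" --pt "0 -0.001 0.006 0 0 0" --pt "0 -0.001 0.009 0 0 0" --pt "0 -0.001 0.011 0 0 0" --pt "0 -0.001 0.012 0 0 0"

```text
time_s: 2.28
ee_pos: [0.5048, -0.0125, 0.0734]
eef_rot: [-3.142, 0.0, -3.122]
force: [-0.0, -0.4, -0.5]
grip_width: 0.0008
```

Call:
move_arm --pt "0 0 0.0005 0 0 0" --pt "0 0 0.001 0 0 0" --pt "0 0 0.0015 0 0 0" --pt "0 0 0.002 0 0 0" --pt "0 0 0.002 0 0 0"

```text
time_s: 2.7
ee_pos: [0.5047, -0.0125, 0.0714]
eef_rot: [3.142, 0.0, -3.122]
force: [-0.2, 0.6, -1.0]
grip_width: 0.0003
```

Call:
move_arm --pt "0 0 0.0005 0 0 0" --pt "0 0 0.001 0 0 0" --pt "0 0 0.0015 0 0 0" --pt "0 0 0.002 0 0 0" --pt "0 0 0.002 0 0 0"

```text
time_s: 3.12
ee_pos: [0.5047, -0.0126, 0.0693]
eef_rot: [3.142, -0.0, -3.122]
force: [0.2, -0.2, 0.3]
grip_width: 0.0004
```

Call:
move_arm --pt "0 0 0.0003 0 0 0" --pt "0 0 0.0006 0 0 0" --pt "0 0 0.0009 0 0 0" --pt "0 0 0.001 0 0 0" --pt "0 0 0.001 0 0 0"

```text
time_s: 3.53
ee_pos: [0.5047, -0.0126, 0.0684]
eef_rot: [-3.142, -0.0, -3.122]
force: [0.5, 0.1, 0.7]
grip_width: 0.0004
```

Call:
move_arm --pt "0 0 0.0002 0 0 0" --pt "0 0 0.0004 0 0 0" --pt "0 0 0.0005 0 0 0" --pt "0 0 0.0005 0 0 0" --pt "0 0 0.0005 0 0 0"

```text
time_s: 3.95
ee_pos: [0.5047, -0.0126, 0.0679]
eef_rot: [3.142, -0.0, -3.122]
force: [0.5, 0.1, -0.6]
grip_width: 0.0003
```

Call:
move_arm --pt "0 0 0.0002 0 0 0" --pt "0 0 0.0004 0 0 0" --pt "0 0 0.0005 0 0 0" --pt "0 0 0.0005 0 0 0" --pt "0 0 0.0005 0 0 0"

```text
time_s: 4.37
ee_pos: [0.5048, -0.0126, 0.0675]
eef_rot: [-3.142, 0.0, -3.122]
force: [-0.7, 0.1, 1.7]
grip_width: 0.0002
```

Call:
move_arm --pt "0 0 0.0002 0 0 0" --pt "0 0 0.0004 0 0 0" --pt "0 0 0.0005 0 0 0" --pt "0 0 0.0005 0 0 0" --pt "0 0 0.0005 0 0 0"

```text
time_s: 4.78
ee_pos: [0.5049, -0.0126, 0.0673]
eef_rot: [-3.141, 0.0, -3.122]
force: [-0.6, 0.0, 6.5]
grip_width: 0.0003
```

Call:
move_arm --pt "0 0 0.0003 0 0 0" --pt "0 0.0012 0.0001 0 0 0" --pt "0 0.0024 -0.0002 0 0 0" --pt "0 0.0036 -0.0005 0 0 0" --pt "0 0.0049 -0.0008 0 0 0"

```text
time_s: 5.2
ee_pos: [0.505, -0.0083, 0.0686]
eef_rot: [-3.14, 0.001, -3.122]
force: [-3.5, -4.0, 11.5]
grip_width: 0.0002
```

Call:
move_arm --pt "0 0.0012 -0.0003 0 0 0" --pt "0 0.0024 -0.0005 0 0 0" --pt "0 0.0036 -0.0007 0 0 0" --pt "0 0.0048 -0.0009 0 0 0" --pt "0 0.0058 -0.0011 0 0 0"

```text
time_s: 5.62
ee_pos: [0.505, -0.0024, 0.0701]
eef_rot: [-3.14, 0.001, -3.122]
force: [-5.0, -4.8, 16.3]
grip_width: 0.0006
```

Call:
move_arm --pt "0 0.0012 -0.0006 0 0 0" --pt "0 0.0024 -0.0009 0 0 0" --pt "0 0.0036 -0.0011 0 0 0" --pt "0 0.0048 -0.0013 0 0 0" --pt "0 0.0059 -0.0015 0 0 0"

```text
time_s: 6.03
ee_pos: [0.5047, 0.0038, 0.0713]
eef_rot: [-3.141, 0.001, -3.122]
force: [-4.5, -2.1, 11.9]
grip_width: 0.001
```

Run:
```python
from h import *
o=ctrl.get_obs();print(o['ee_pos'],o['force'],o['moment'])
b=ctrl.camera("side");cv2.imwrite("pics/p2full.png",b[:,:,::-1])
cv2.imwrite("pics/p2.png",cv2.resize(b[160:300,180:320],(560,560),interpolation=2)[:,:,::-1])
```

```text
[0.50470406 0.00376092 0.07126063] [-4.46896097 -2.12129538 11.89842769] [-0.41553387  0.89860371  0.04178456]
```

View pics/p2.png

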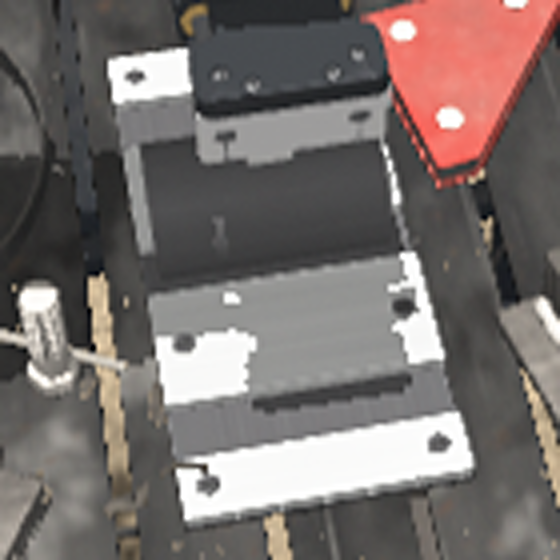

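Call:
move_arm --pt "0.0001 0.0012 -0.0002 0 0 0" --pt "0.0002 0.0024 -0.0003 0 0 0" --pt "0.0003 0.0036 -0.0004 0 0 0" --pt "0.0004 0.0048 -0.0005 0 0 0" --pt "0.0005 0.006 -0.0006 0 0 0"

```text
time_s: 6.5
ee_pos: [0.5044, 0.0099, 0.0719]
eef_rot: [-3.141, 0.002, -3.122]
force: [-0.8, -0.9, 8.9]
grip_width: 0.0006
```

Call:
move_arm --pt "0 0.0012 -0.0001 0 0 0" --pt "0 0.0024 -0.0001 0 0 0" --pt "0 0.0036 -0.0001 0 0 0" --pt "0 0.0048 -0.0002 0 0 0" --pt "0 0.006 -0.0002 0 0 0"

```text
time_s: 6.92
ee_pos: [0.5043, 0.016, 0.0719]
eef_rot: [-3.141, 0.002, -3.122]
force: [-0.2, 0.0, 9.2]
grip_width: 0.0007
```

Call:
move_arm --pt "0 0.0012 0 0 0 0" --pt "0 0.0024 0 0 0 0" --pt "0 0.0036 0 0 0 0" --pt "0 0.0048 0 0 0 0" --pt "0 0.006 0 0 0 0"

```text
time_s: 7.33
ee_pos: [0.5041, 0.0221, 0.0717]
eef_rot: [-3.142, 0.002, -3.122]
force: [0.0, 0.6, 5.0]
grip_width: 0.0003
```

Run:
```python
from h import *
b=ctrl.camera("side");cv2.imwrite("pics/p3full.png",b[:,:,::-1])
c=cv2.resize(b[160:300,180:320],(560,560),interpolation=2)[:,:,::-1].copy()
# overlay predicted pipe silhouette end circles for rack y=14,17,20
x0=np.array([.5062,-.0039])
for yy,col in((14,(0,0,255)),(18,(0,255,0))):
  for e in(-.052,.048):
    t=np.linspace(0,2*np.pi,60);P=[(x0[0]+e-.0194*(yy/1000+.03*np.cos(u)),x0[1]+.0194*e+yy/1000+.03*np.cos(u),.042+.03*np.sin(u)) for u in t]
    cv2.polylines(c,[((proj("side",P)-[180,160])*4).astype(np.int32)],True,col,1)
cv2.imwrite("pics/p3.png",c)
```

```text
(no output)
```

View pics/p3.png

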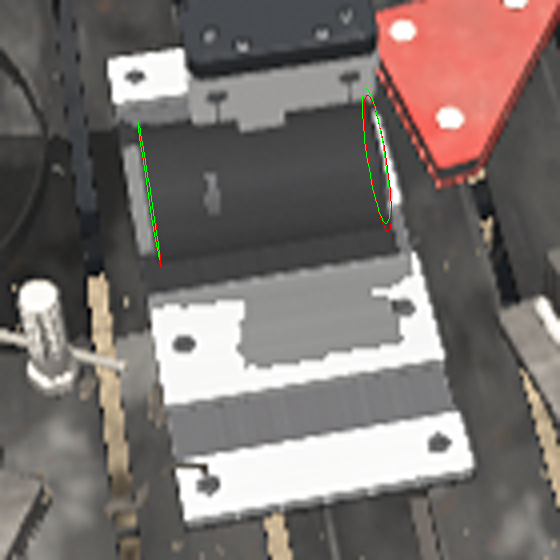

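The overlay puts the pipe at rack y ≈ 18 mm, parallel to the rack and up on the bar. I'll roll it a little further, lift off, and re-place the fingers behind the top.

Call:
move_arm --pt "0 0.001 0.0002 0 0 0" --pt "0 0.002 0.0002 0 0 0" --pt "0 0.003 0.0002 0 0 0" --pt "0 0.004 0.0002 0 0 0" --pt "0 0.004 0.0002 0 0 0"

```text
time_s: 7.8
ee_pos: [0.5039, 0.0262, 0.0712]
eef_rot: [3.142, 0.001, -3.122]
force: [2.1, 0.2, 6.1]
grip_width: 0.0001
```

Call:
move_arm --pt "0 0 -0.0005 0 0 0" --pt "0 0 -0.001 0 0 0" --pt "0 0 -0.004 0 0 0" --pt "0 -0.003 -0.008 0 0 0" --pt "0 -0.008 -0.008 0 0 0"

```text
time_s: 8.22
ee_pos: [0.5038, 0.0179, 0.0796]
eef_rot: [-3.142, 0.001, -3.122]
force: [0.7, 0.7, 0.3]
grip_width: 0.0006
```

Call:
move_arm --pt "0 -0.006 0 0 0 0" --pt "0 -0.0105 0 0 0 0" --pt "0 -0.0105 0.003 0 0 0" --pt "0 -0.0105 0.006 0 0 0" --pt "0 -0.0105 0.0075 0 0 0"

```text
time_s: 8.63
ee_pos: [0.5038, 0.0074, 0.071]
eef_rot: [-3.142, -0.0, -3.122]
force: [-3.3, -2.1, 15.4]
grip_width: 0.0007
```

Call:
move_arm --pt "0 0 0.0004 0 0 0" --pt "0 0 0.0008 0 0 0" --pt "0 0 0.0012 0 0 0" --pt "0 0 0.0014 0 0 0" --pt "0 0 0.0014 0 0 0"

```text
time_s: 9.05
ee_pos: [0.504, 0.0075, 0.071]
eef_rot: [-3.141, 0.0, -3.122]
force: [-6.5, -2.9, 16.6]
grip_width: 0.0002
```

Call:
move_arm --pt "0.0002 0.001 -0.0004 0 0 0" --pt "0.0004 0.002 -0.0006 0 0 0" --pt "0.0005 0.003 -0.0006 0 0 0" --pt "0.0005 0.0045 -0.0006 0 0 0" --pt "0.0005 0.006 -0.0006 0 0 0"

```text
time_s: 9.47
ee_pos: [0.5037, 0.0135, 0.0716]
eef_rot: [-3.141, 0.001, -3.122]
force: [-4.1, -0.5, 16.8]
grip_width: 0.0005
```

Call:
move_arm --pt "0.0002 0.0015 -0.0003 0 0 0" --pt "0.0003 0.003 -0.0005 0 0 0" --pt "0.0003 0.0045 -0.0006 0 0 0" --pt "0.0003 0.006 -0.0006 0 0 0" --pt "0.0003 0.0075 -0.0006 0 0 0"

```text
time_s: 9.88
ee_pos: [0.5034, 0.0212, 0.0721]
eef_rot: [-3.141, 0.002, -3.122]
force: [-1.5, -1.1, 12.1]
grip_width: 0.0006
```

Call:
move_arm --pt "0 0.0015 0 0 0 0" --pt "0 0.003 0 0 0 0" --pt "0 0.0045 0 0 0 0" --pt "0 0.006 0 0 0 0" --pt "0 0.0075 0 0 0 0"

```text
time_s: 10.3
ee_pos: [0.5033, 0.0287, 0.0721]
eef_rot: [-3.142, 0.002, -3.122]
force: [-2.2, -1.1, 11.5]
grip_width: 0.0004
```

Call:
move_arm --pt "0.0001 0.0015 0 0 0 0" --pt "0.0002 0.003 0 0 0 0" --pt "0.0002 0.0045 0 0 0 0" --pt "0.0002 0.006 0 0 0 0" --pt "0.0002 0.0075 0 0 0 0"

```text
time_s: 10.72
ee_pos: [0.503, 0.0363, 0.0719]
eef_rot: [3.142, 0.002, -3.122]
force: [-0.0, 0.6, 7.3]
grip_width: 0.0005
```

Call:
move_arm --pt "0 0.0015 0 0 0 0" --pt "0 0.003 0 0 0 0" --pt "0 0.0045 0 0 0 0" --pt "0 0.006 0 0 0 0" --pt "0 0.007 0 0 0 0"

```text
time_s: 11.13
ee_pos: [0.5027, 0.0433, 0.0715]
eef_rot: [3.142, 0.001, -3.122]
force: [1.9, 0.2, 4.3]
grip_width: 0.0004
```

```bash
cat > ov.py <<'E'
from h import *
import sys
def ov(name,ys,z=.042):
    b=ctrl.camera("side")[:,:,::-1]
    c=cv2.resize(b[150:290,180:320],(560,560),interpolation=2).copy();x0=np.array([.5062,-.0039])
    for yy,col in zip(ys,((0,0,255),(0,255,0))):
      for e in(-.052,.048):
        P=[(x0[0]+e-.0194*(yy/1000+.03*np.cos(u)),x0[1]+.0194*e+yy/1000+.03*np.cos(u),z+.03*np.sin(u)) for u in np.linspace(0,2*np.pi,60)]
        cv2.polylines(c,[((proj("side",P)-[180,150])*4).astype(np.int32)],True,col,1)
    cv2.imwrite(name,c)
E
python3 -c "
from ov import *
ov('pics/p4.png',(34,38));o=ctrl.get_obs();print(o['ee_pos'],o['force'])"
```

```text
[0.5026179  0.04335808 0.07147451] [3.06616813 0.57445836 3.65427473]
```

View pics/p4.png

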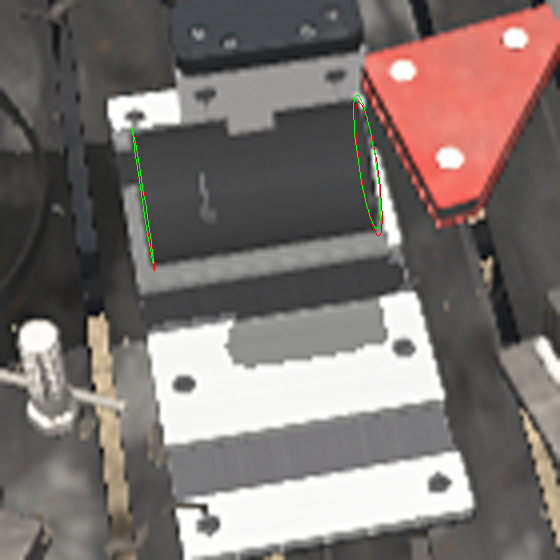

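The side view shows the pipe at rack y ≈ 37 mm and still parallel, with its lower edge running from (155,265) to (380,230). Now I re-place the fingers for the next stroke.

Call:
move_arm --pt "0 0 -0.001 0 0 0" --pt "0 0 -0.004 0 0 0" --pt "0 -0.004 -0.006 0 0 0" --pt "0 -0.011 -0.006 0 0 0" --pt "0 -0.0175 -0.006 0 0 0"

```text
time_s: 11.6
ee_pos: [0.5023, 0.0248, 0.0772]
eef_rot: [-3.141, -0.0, -3.122]
force: [0.0, -0.3, -1.0]
grip_width: 0.0011
```

Call:
move_arm --pt "0 0 0.002 0 0 0" --pt "0 0 0.004 0 0 0" --pt "0 0 0.005 0 0 0" --pt "0 0 0.0056 0 0 0" --pt "0 0 0.006 0 0 0"

```text
time_s: 12.02
ee_pos: [0.5024, 0.0256, 0.0713]
eef_rot: [-3.142, -0.0, -3.122]
force: [-2.5, -0.6, 6.0]
grip_width: 0.0008
```

Call:
move_arm --pt "0.0002 0.0015 -0.0001 0 0 0" --pt "0.0003 0.003 -0.0001 0 0 0" --pt "0.0003 0.0045 -0.0002 0 0 0" --pt "0.0003 0.006 -0.0002 0 0 0" --pt "0.0003 0.0075 -0.0002 0 0 0"

```text
time_s: 12.43
ee_pos: [0.5022, 0.0332, 0.0719]
eef_rot: [-3.142, 0.001, -3.122]
force: [-3.4, -0.7, 8.5]
grip_width: 0.0004
```

Call:
move_arm --pt "0 0.0015 0 0 0 0" --pt "0 0.003 0 0 0 0" --pt "0 0.0045 0 0 0 0" --pt "0 0.006 0 0 0 0" --pt "0 0.0075 0 0 0 0"

```text
time_s: 12.85
ee_pos: [0.5021, 0.0408, 0.0721]
eef_rot: [-3.142, 0.001, -3.122]
force: [-3.6, 0.3, 10.5]
grip_width: 0.0008
```

Call:
move_arm --pt "0 0.0015 0 0 0 0" --pt "0 0.003 0 0 0 0" --pt "0 0.0045 0 0 0 0" --pt "0 0.006 0 0 0 0" --pt "0 0.0075 0 0 0 0"

```text
time_s: 13.27
ee_pos: [0.502, 0.0483, 0.0721]
eef_rot: [3.142, 0.001, -3.122]
force: [-3.9, -0.1, 9.5]
grip_width: 0.0002
```

Call:
move_arm --pt "0.0001 0.0015 0 0 0 0" --pt "0.0002 0.003 0 0 0 0" --pt "0.0003 0.0045 0 0 0 0" --pt "0.0003 0.006 0 0 0 0" --pt "0.0003 0.0075 0 0 0 0"

```text
time_s: 13.68
ee_pos: [0.5017, 0.0558, 0.0719]
eef_rot: [3.141, 0.001, -3.122]
force: [-0.4, 0.2, 5.3]
grip_width: 0.0007
```

Call:
move_arm --pt "0 0.0015 0.0001 0 0 0" --pt "0 0.003 0.0001 0 0 0" --pt "0 0.0045 0.0001 0 0 0" --pt "0 0.006 0.0001 0 0 0" --pt "0 0.006 0.0001 0 0 0"

```text
time_s: 14.1
ee_pos: [0.5015, 0.0618, 0.0715]
eef_rot: [3.142, 0.001, -3.122]
force: [1.9, 0.2, 3.6]
grip_width: 0.0007
```

```bash
python3 -c "
from ov import *
ov('pics/p5.png',(53,56));o=ctrl.get_obs();print(o['ee_pos'],o['force'])"
```

```text
[0.50144836 0.06168045 0.07145828] [ 1.56097457 -0.16407455  3.43819893]
```

View pics/p5.png

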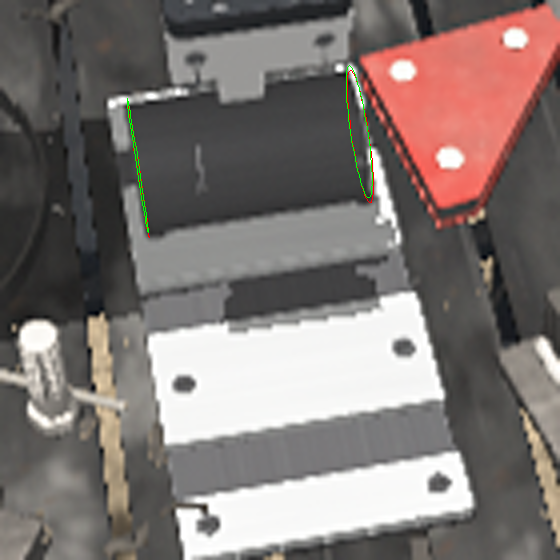

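The pipe is at rack y ≈ 53.5 mm and parallel. I'll do one short stroke to about 66 mm, then the final stroke over the edge.

Call:
move_arm --pt "0 0 -0.001 0 0 0" --pt "0 0 -0.004 0 0 0" --pt "0 -0.005 -0.006 0 0 0" --pt "0 -0.013 -0.006 0 0 0" --pt "0 -0.0205 -0.006 0 0 0"

```text
time_s: 14.57
ee_pos: [0.5015, 0.0402, 0.0774]
eef_rot: [-3.142, -0.0, -3.122]
force: [-0.5, 0.6, -0.4]
grip_width: 0.0004
```

Call:
move_arm --pt "0 0 0.002 0 0 0" --pt "0 0 0.004 0 0 0" --pt "0 0 0.005 0 0 0" --pt "0 0 0.0056 0 0 0" --pt "0 0 0.006 0 0 0"

```text
time_s: 14.98
ee_pos: [0.5015, 0.0411, 0.0711]
eef_rot: [-3.142, -0.0, -3.122]
force: [0.1, 0.2, 0.9]
grip_width: 0.0003
```

Call:
move_arm --pt "0 0 0.0003 0 0 0" --pt "0 0.0015 0.0003 0 0 0" --pt "0 0.003 0.0002 0 0 0" --pt "0 0.0045 0.0001 0 0 0" --pt "0 0.006 0 0 0 0"

```text
time_s: 15.4
ee_pos: [0.5015, 0.0472, 0.0715]
eef_rot: [-3.142, 0.0, -3.122]
force: [-1.1, -0.3, 2.6]
grip_width: 0.0005
```

Call:
move_arm --pt "0 0.0015 0 0 0 0" --pt "0 0.003 0 0 0 0" --pt "0 0.0045 0 0 0 0" --pt "0 0.006 0 0 0 0" --pt "0 0.0075 0 0 0 0"

```text
time_s: 15.82
ee_pos: [0.5015, 0.0546, 0.0719]
eef_rot: [-3.142, 0.0, -3.122]
force: [-3.8, -0.3, 9.6]
grip_width: 0.0006
```

Call:
move_arm --pt "0.0001 0.0015 0 0 0 0" --pt "0.0001 0.003 0 0 0 0" --pt "0.0001 0.0045 0 0 0 0" --pt "0.0001 0.006 0 0 0 0" --pt "0.0001 0.0075 0 0 0 0"

```text
time_s: 16.23
ee_pos: [0.5013, 0.0622, 0.0721]
eef_rot: [3.142, 0.001, -3.122]
force: [-3.8, -0.4, 11.9]
grip_width: 0.0008
```

```bash
python3 -c "
from ov import *
ov('pics/p6.png',(61,65));o=ctrl.get_obs();print(o['ee_pos'],o['force'])"
```

```text
[0.50127713 0.06240831 0.07212028] [-3.86303594 -0.49603335 11.29679524]
```

View pics/p6.png

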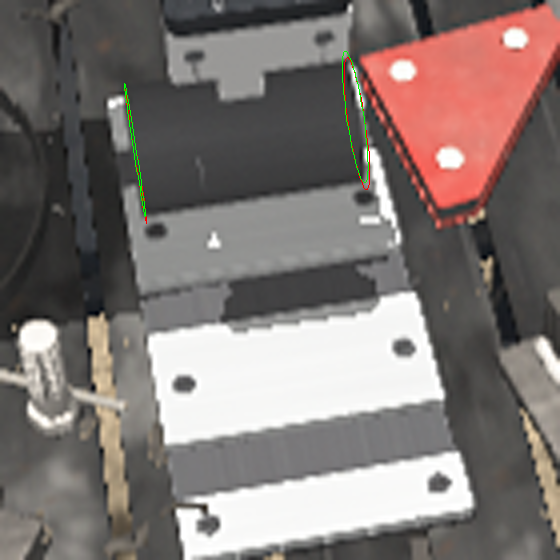

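The pipe is at about 64 mm, 7 mm before the groove edge. I re-place the fingers for the final stroke.

Call:
move_arm --pt "0 0 -0.001 0 0 0" --pt "0 0 -0.004 0 0 0" --pt "0 -0.003 -0.006 0 0 0" --pt "0 -0.008 -0.006 0 0 0" --pt "0 -0.0115 -0.006 0 0 0"

```text
time_s: 16.7
ee_pos: [0.5014, 0.0499, 0.0774]
eef_rot: [-3.142, 0.0, -3.122]
force: [-0.5, -0.6, -0.7]
grip_width: 0.0007
```

Call:
move_arm --pt "0 0 0.002 0 0 0" --pt "0 0 0.004 0 0 0" --pt "0 0 0.005 0 0 0" --pt "0 0 0.0058 0 0 0" --pt "0 0 0.0062 0 0 0"

```text
time_s: 17.12
ee_pos: [0.5012, 0.0506, 0.0709]
eef_rot: [3.142, -0.0, -3.122]
force: [0.2, -0.2, 0.0]
grip_width: 0.0007
```

Call:
move_arm --pt "0 0.001 0 0 0 0" --pt "0 0.002 0 0 0 0" --pt "0 0.003 0 0 0 0" --pt "0 0.004 -0.0001 0 0 0" --pt "0 0.005 -0.0002 0 0 0"

```text
time_s: 17.53
ee_pos: [0.5012, 0.0556, 0.0714]
eef_rot: [-3.142, 0.0, -3.122]
force: [0.0, -0.3, 1.6]
grip_width: 0.0001
```

Call:
move_arm --pt "0 0.001 0 0 0 0" --pt "0 0.002 0 0 0 0" --pt "0 0.003 0 0 0 0" --pt "0 0.004 0 0 0 0" --pt "0 0.005 0 0 0 0"

```text
time_s: 17.95
ee_pos: [0.5012, 0.0606, 0.0717]
eef_rot: [-3.141, 0.0, -3.122]
force: [-2.8, -0.4, 7.3]
grip_width: 0.0001
```

Call:
move_arm --pt "0 0.001 0 0 0 0" --pt "0 0.002 0 0 0 0" --pt "0 0.003 0 0 0 0" --pt "0 0.004 0 0 0 0" --pt "0 0.005 0 0 0 0"

```text
time_s: 18.37
ee_pos: [0.5012, 0.0656, 0.0719]
eef_rot: [3.142, 0.001, -3.122]
force: [-3.6, -0.4, 8.9]
grip_width: 0.0004
```

Call:
move_arm --pt "0.0001 0.001 0 0 0 0" --pt "0.0002 0.002 0 0 0 0" --pt "0.0002 0.003 0 0 0 0" --pt "0.0002 0.004 0.0001 0 0 0" --pt "0.0002 0.005 0.0001 0 0 0"

```text
time_s: 18.78
ee_pos: [0.501, 0.0707, 0.0718]
eef_rot: [3.141, 0.001, -3.122]
force: [-1.2, 1.0, 6.4]
grip_width: 0.0004
```

Call:
move_arm --pt "0 0.001 0.0001 0 0 0" --pt "0 0.002 0.0001 0 0 0" --pt "0 0.003 0.0002 0 0 0" --pt "0 0.004 0.0003 0 0 0" --pt "0 0.005 0.0004 0 0 0"

```text
time_s: 19.2
ee_pos: [0.5009, 0.0758, 0.0714]
eef_rot: [3.141, 0.001, -3.122]
force: [-1.8, 1.4, 7.5]
grip_width: 0.0005
```

Call:
move_arm --pt "0 0.001 0.0001 0 0 0" --pt "0 0.002 0.0002 0 0 0" --pt "0 0.003 0.0004 0 0 0" --pt "0 0.004 0.0005 0 0 0" --pt "0 0.005 0.0007 0 0 0"

```text
time_s: 19.62
ee_pos: [0.5008, 0.0809, 0.0707]
eef_rot: [3.141, 0.001, -3.122]
force: [-1.9, 1.6, 8.3]
grip_width: 0.0001
```

Call:
move_arm --pt "0 0.001 0.0002 0 0 0" --pt "0 0.002 0.0003 0 0 0" --pt "0 0.003 0.0005 0 0 0" --pt "0 0.004 0.0007 0 0 0" --pt "0 0.005 0.0009 0 0 0"

```text
time_s: 20.03
ee_pos: [0.5007, 0.0859, 0.0697]
eef_rot: [3.141, 0.001, -3.122]
force: [-1.0, 2.8, 5.6]
grip_width: 0.0007
```

Braking cleanly. I continue following it down.

Call:
move_arm --pt "0 0.001 0.0003 0 0 0" --pt "0 0.002 0.0005 0 0 0" --pt "0 0.003 0.0007 0 0 0" --pt "0 0.004 0.0009 0 0 0" --pt "0 0.005 0.0012 0 0 0"

```text
time_s: 20.45
ee_pos: [0.5005, 0.0908, 0.0683]
eef_rot: [3.141, 0.001, -3.122]
force: [0.2, 2.2, 5.3]
grip_width: 0.0006
```

Call:
move_arm --pt "0 0.001 0.0003 0 0 0" --pt "0 0.002 0.0005 0 0 0" --pt "0 0.003 0.0008 0 0 0" --pt "0 0.003 0.0008 0 0 0" --pt "0 0.003 0.0008 0 0 0"

```text
time_s: 20.87
ee_pos: [0.5003, 0.0936, 0.0673]
eef_rot: [3.142, 0.0, -3.122]
force: [0.1, 3.0, 3.7]
grip_width: 0.0005
```

```bash
python3 -c "
from ov import *
ov('pics/p7.png',(82,85),.0385);o=ctrl.get_obs();print(o['ee_pos'],o['force'])"
```

```text
[0.50034514 0.09351882 0.06728266] [1.22197404 2.78227721 4.53185876]
```

View pics/p7.png

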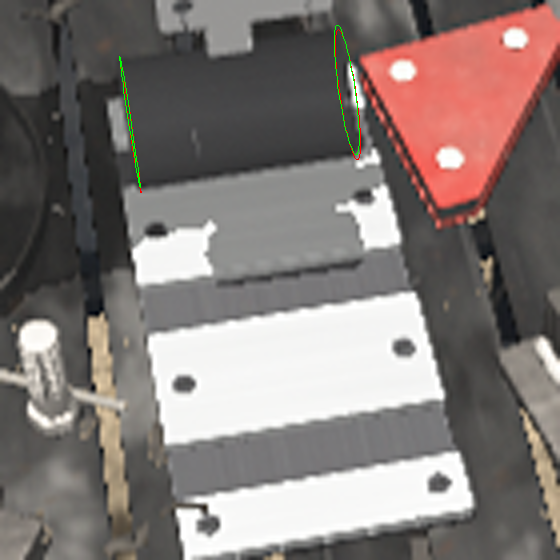

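The pipe is at about 83 mm and still being braked, with its lower edge at (140,190). A few millimetres remain.

Call:
move_arm --pt "0 0.001 0.0003 0 0 0" --pt "0 0.002 0.0006 0 0 0" --pt "0 0.003 0.0008 0 0 0" --pt "0 0.004 0.001 0 0 0" --pt "0 0.004 0.001 0 0 0"

```text
time_s: 21.33
ee_pos: [0.5004, 0.0973, 0.0667]
eef_rot: [-3.141, 0.001, -3.122]
force: [-0.5, -1.4, 9.4]
grip_width: 0.0001
```

Call:
move_arm --pt "0 0.001 0.0002 0 0 0" --pt "0 0.002 0.0004 0 0 0" --pt "0 0.002 0.0004 0 0 0" --pt "0 0.002 0.0004 0 0 0" --pt "0 0.002 0.0004 0 0 0"

```text
time_s: 21.75
ee_pos: [0.5005, 0.0992, 0.0666]
eef_rot: [-3.141, 0.001, -3.122]
force: [-2.3, -1.0, 11.5]
grip_width: 0.0001
```

The lateral force flipped sign and the height stopped dropping, so the pipe is seated. Lift and back off.

Call:
move_arm --pt "0 0 -0.001 0 0 0" --pt "0 0 -0.003 0 0 0" --pt "0 0 -0.015 0 0 0" --pt "0 0 -0.045 0 0 0" --pt "0 0 -0.08 0 0 0"

```text
time_s: 22.17
ee_pos: [0.4987, 0.0991, 0.1449]
eef_rot: [-3.141, -0.005, -3.122]
force: [0.4, -0.4, -0.6]
grip_width: 0.0005
```

Call:
move_arm --pt "0.02 0.03 -0.02 0 0 0" --pt "0.04 0.06 -0.03 0 0 0" --pt "0.06 0.09 -0.04 0 0 0" --pt "0.08 0.12 -0.05 0 0 0" --pt "0.1 0.15 -0.05 0 0 0"

```text
time_s: 22.58
ee_pos: [0.3964, 0.2486, 0.1974]
eef_rot: [3.141, 0.002, -3.122]
force: [0.3, 0.8, 0.5]
grip_width: 0.0006
```

Call:
move_arm --pt "0.02 0.03 0 0 0 0" --pt "0.04 0.06 0 0 0 0" --pt "0.06 0.09 0 0 0 0" --pt "0.08 0.12 0 0 0 0" --pt "0.08 0.15 0 0 0 0"

```text
time_s: 23.0
ee_pos: [0.3113, 0.397, 0.1958]
eef_rot: [-3.141, -0.001, -3.12]
force: [1.5, -1.1, 1.1]
grip_width: 0.0005
```

Run:
```python
from h import *
a=ctrl.camera("top")[:,:,::-1]; cv2.imwrite("pics/p8full.png",a)
cv2.imwrite("pics/p8.png",cv2.resize(a[140:310,165:345],None,fx=3.3,fy=3.3,interpolation=2))
print(ctrl.get_obs()['ee_pos'])
f=cv2.imread("pics/top0.png");r=lambda i,b:i[b[1]:b[3],b[0]:b[2]].astype(int)
for n,b in dict(magnet=(180,150,252,204),tee=(280,152,332,196),bolt=(276,284,298,306)).items(): print(n,np.abs(r(a,b)-r(f,b)).mean().round(2))
```

```text
[0.31233545 0.40067991 0.19560096]
magnet 1.65
tee 1.61
bolt 1.8
```

View pics/p8.png

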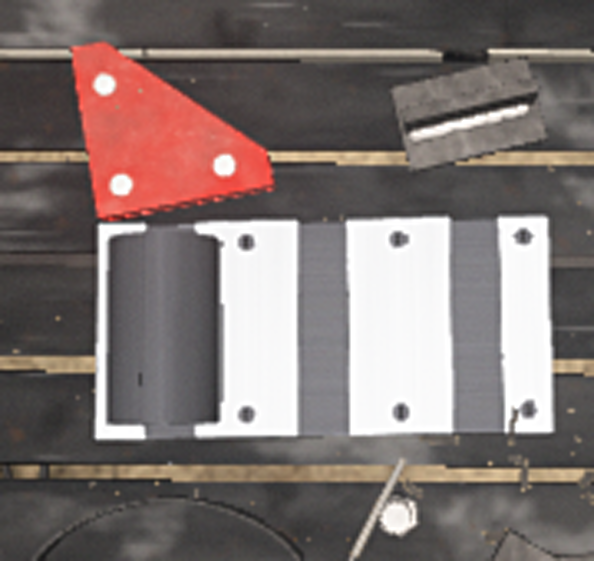

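The top view shows the pipe over the left groove, columns 108–220 and rows 233–425, parallel to the rack. The square, tee and bolt are unchanged. One numeric check, then hand in.

Run:
```python
from h import *
f=lambda a:np.array(a)/3.3+[165,140]-.4
p=ray("top",f([(108,330),(220,330),(164,233),(164,425)]),.0385)[:,:2]-[.5062,-.0039]
R=np.array([[1,.0194],[-.0194,1]]);q=p@R.T;print(q.round(4).tolist())
y=q[:2,1].mean();x=q[2:,0].mean();print(x,y)
if .078<y<.092 and abs(x)<.015: print(ctrl.hand_in())
```

```text
[[-0.0026, 0.1147], [-0.0035, 0.054], [0.0499, 0.0848], [-0.054, 0.0839]]
-0.002052458353077751 0.08438000549780475
the job is handed in; nothing more can be done
None
```

The pipe is seated in the end groove beside the magnet square (rack y = +85 mm). I handed the job in at about 23 s; the hand-in gives no verdict.

I rolled it with the closed fingertips pressing on top, in five strokes, lifting off and re-placing the fingers while it rested on the bar. Forces read at the end of each move peaked at about 17 N. Over the last edge the fingers braked it down into the groove.

**Last checks (top camera, arm clear):**
- **Position:** pipe at rack y ≈ 84.4 mm and rack x ≈ −2 mm. Its end points agree in y to within about 1 mm, so it is parallel to the groove to about 0.01 rad.
- **Seating:** I did not measure the final axis height from the pictures. I take it as seated because the fingers ended at about the middle-groove contact height. The sideways force had also changed sign.
- **Other objects:** the magnet square, tee and bolt look unchanged from the first picture.

No check failed. One disagreement: the fingers first touched the pipe about 1 mm lower than expected. The contact height also shifted by up to about 1 mm along each stroke, so I adjusted the pressing depth from the force reading.

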